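Proof-pull a fresh casein glue bond

ROBOT

A 6-joint arm with a two-finger parallel gripper is mounted at the origin on the work surface. World frame = base frame: x ahead of the robot, y to its left, z up, the work surface at z = 0. Lengths are in mm, angles in rad, forces in N, time in s.
With the tool pointing down it reaches from about 275 to 850 mm from the base axis. Payload 19 kg.
Tool frame: the origin (TCP) lies at the very end of the fingers, on their centre line; the grasp point (between the pads) lies 19 mm behind it (pinch_z is the distance from the TCP to the grasp point, in mm); z points along the fingers, y is the line along which they close (so a half turn about z gives the same grasp; the last joint's range is limited). The gripper opens to 85 mm and grips with 20 to 120 N. Pads are 22 mm wide; open, the fingers measure 114 mm over their backs; the gripper's body (76 mm by 85 mm) begins 54 mm behind the grasp point. The pads swing forward as they close: fully open they stand 13 mm farther back than shut.
Start: joints at [1.157, 0.15, 1.437, -0, 1.554, -0.134], TCP at [158.799, 552.606, 231.267] pointing down, gripper open.
Joint ranges: [-2.8, 2.8], [-0.68, 2.1], [0.12, 2.68], [-1.39, 4.53], [0.16, 2.79], [-2.81, 2.81]. Speed limits (rad/s): [1.89, 1.89, 2.22, 3.01, 3.01, 3.01].

INTERFACE

Orientations are given as a 3x3 rotation matrix whose columns are the frame's x, y, z axes.
In Python, from bench import get_state, snapshot, camera_model, job_done, pinch_z gives the robot as it stands.
- The arm moves only by the tool jog_arm, never from a script. Its argument "targets" is a list of rows, each a list of 7 numbers: the shift along the world's x, y, z in cm, then the turn, a rotation vector about the world's x, y, z in degrees, then the opening, from 0 (shut) to 1 (fully open). In form: [[dx, dy, dz, ax, ay, az, fingers], ...]. A call has 1 to 5 rows; each row shifts and turns the commanded pose from where the row before left it; what a row does not reach is not made up. A row lasts 1/12 s, in which the tool goes at most 41.7 mm and 7.16 degrees, less where a joint would pass 70% of its speed; a pose out of reach is approached as far as the arm can. A call is refused whole if a number of a shift passes 4.17 or a number of a turn 7.16, either way. A call with a gripper value outside its range is refused whole. The fingers move at their own pace and stop on an object; the grip force is fixed at half the most. Time passes only in rows, so rows that do not move let the fingers close. It gives the time, the measured TCP pose, the force, the opening and the grip force at its end, in the units of the state.
- get_state(): the state, without advancing time (a new reading comes with each control period).
- snapshot(name): name is "scene" or "top" or "wrist"; returns the picture (400x640x3 uint8, red, green, blue); there is no depth.
- camera_model(name): a dict with "fx", "fy", "cx", "cy" (pixels), "dist" ([k1, k2, p1, p2, k3] as OpenCV has them; the pictures are not rectified), "xyz" and "attitude" of the camera in the world. Camera axes: x right, y down, z forward; pixel columns grow to the right and rows downward; lengths in mm; the calibration is good to about 2 mm. A picture is of the moment at which its call begins: read the wrist's pose just before it. camera_model takes no time and is no camera call; for the wrist camera it gives the pose at the moment of the call.
- job_done(): hands the job in; it is judged then, once.
The state is a dict: "time_s": time; "q": joint angles; "joint_velocities": joint speeds; "effort": joint torques, N m; "position": TCP position; "ee_rot": TCP orientation; "force": force on the tool from outside, world axes, zero at the start; "ft_torque": the same for the moment, N m; "opening": finger opening in mm; "grasp_force": force on a finger pad.
Only numpy, scipy, OpenCV 4.12 (cv2) and the standard library are available. Lean on these libraries where they do the work, as an engineer would, in place of code of your own. Each camera call takes 0.05 s, during which the arm holds its last target. There are 200 camera calls.

TASK

Check the fresh casein glue bond on the test board: pick up the spring pull gauge, gently lower the eye of its rod over the upright steel pin in the free end of the glued sample, and draw the gauge back level and in line with the sample, drawing the sprung rod out of its housing until the broad dark band on the rod has just come fully out of the mouth. Do not pull far past the band, as that could break the bond, and leave everything else on the bench where it is. Finish while still holding the gauge there, steady and clear of the bench, with the pull on the pin.

Things in the scene. Friction and masses are not known exactly. Their poses are not given: they have to be found in the camera images.
- gauge: spring pull gauge, loose, about 0.25 kg, lying flat on the bench, 32 mm thick. Origin: underside below the waist's middle; +x along it to the eye, z up as it lies. Along x: aluminium end block (-43 to -27 mm, 44 mm wide), black rubber waist (to +27 mm, 26 mm wide), aluminium housing (to +125 mm, 40 mm wide) with the mouth at its front, then the sprung steel rod with the eye
- gauge_waist (a point): middle of the gauge's rubber waist, half-way up (16 mm above the underside): the place to grip, 26 mm wide across y, 54 mm free along x between shoulders; a grip of 30 N or more does not slip. Axes as the gauge's; the rod's axis runs through this point along +x
- gauge_eye (a point): centre of the steel eye (ring of 6 mm round bar, 24 mm inside, 36 mm outside diameter) on the rod's end, flat in the gauge's x-y plane, hole vertical. With the rod home it lies 172 mm ahead of gauge_waist along +x at the same height; it moves out with the rod
- rod (a joint): how far the rod stands out of its housing, m: 0 home (held in by its inner spring), stop at 0.090. The 12 mm steel rod has thin dark lines every 10 mm and one broad dark band, 5 mm wide, hidden in the housing at first; at 0.060 the band has just come fully out of the mouth. The spring takes 2.1 N to start and 165 N/m more: 12 N at the band
- test_board: bond-test board, fixed: grey laminate, 260 x 120 x 18 mm, with two dark wooden strips, 28 mm wide, glued end over end; one is clamped on a block by two steel bars with brass wing nuts (75 mm high), the other is free and carries the pull pin. Origin: centre of its underside; x along the sample, pull towards -x, z up. The free strip ends at x = -135 mm, its top 52 mm above the bench
- pin: the steel pull pin, fixed upright in the free strip; 9 mm diameter, standing from 52 to 84 mm above the bench. Origin: on the pin's axis at bench height; axes as the test board's
- pull_pin (a point): on the pin's axis half-way up its standing part, 68 mm above the bench; the eye can sit with its centre 56 to 78 mm above the bench. Axes as the test board's
- bowl_deep: white bowl, 150 mm across, 80 mm high; bystander. Origin: centre of the underside
- pestle: white pestle lying down along x, 150 mm long, 38 mm thick at its ends; bystander. Origin: centre of the underside
- clothes_peg: wooden clothes peg, 75 mm long, 11 mm high; bystander. Origin: centre of the underside
- stir_stick: dark wooden stick, 150 x 8 x 6 mm, along x; bystander. Origin: centre of the underside
- palette_knife: palette knife lying flat, 200 mm long, along x; bystander. Origin: underside, about its middle
There are look-alikes about, which are no part of the job. Of the things that look like the gauge, the smaller one is meant.

How it is judged (in metres and radians):
On the way:
1. the eye sits around the pull pin (horizontal distance between gauge_eye and pull_pin below 0.012 m and z of gauge_eye in the frame of pin between 0.05 and 0.081 m), for 0.2 s.
At the end, for the whole second after the job is handed in: The gauge is held still in the gripper, its eye around the pin and pulling on it (over 7 N), the rod out 54 to 68 mm (band just out at 60), the gauge in line with the sample and level within 0.2 rad (11 degrees), and its waist's middle over 40 mm above the bench, so clear of it (all of step 1 and value of joint rod between 0.054 and 0.068 m and velocity of joint rod between -0.01 and 0.01 m/s and contact force between gauge and pin above 7 N and x of gauge_waist in the frame of pin below -0.15 m and angle between the x axis of gauge and the x axis of test_board, either way round below 0.2 rad and angle between gauge's own z axis and vertical below 0.2 rad and height (world z) of gauge_waist above 0.04 m and contact force between the fingers and gauge above 2 N and linear speed of gauge below 0.02 m/s); the arm keeps its last pose, push and grip.
It fails at once if the rod is pulled more than 20 mm past the band's mark (value of joint rod above 0.08 m).
It fails at once if the pin of the fresh sample is struck or loaded with over 25 N (contact force between anything else and pin above 25 N).
It fails at once if a bystander is moved more than 30 mm (distance of any of bowl_deep, pestle, clothes_peg, stir_stick, palette_knife from where it was at the start of the episode above 0.03 m).
It also fails if it takes over 38 s, if anything falls off the work surface, if the arm or the gripper's body presses on something with over 40 N, if the wrist force passes 120 N, or if a joint passes its speed limit or range.

## Working session

There is one attempt and no reset: what is moved stays moved. The work goes in short steps, Python scripts to look and compute and a tool call to move; the robot and the scene stay as the last step left them, time stands still between calls to the robot, and variables do not carry over. Pictures are saved under pics/ and viewed, at most 10 in all, crops included, and the job is handed in when it is done.

Besides the shell and the picture viewer there is one more tool, called after "Request:" by a JSON object that holds its "method" and its "body", one argument or row to a line. jog_arm: Moves the arm, as the interface text tells. Its arguments: {"type":"object","properties":{"targets":{"type":"array","items":{"type":"array","items":{"type":"number"}}}},"required":["targets"]}

```bash
mkdir -p pics; python3 - <<'E'
from bench import *
import cv2
for n in("scene","top"):
    cv2.imwrite(f"pics/{n}1.png",snapshot(n)[:,:,::-1]); m=camera_model(n); print(n,m)
s=get_state();print(s["time_s"],s["ee_rot"],s["force"],pinch_z() if callable(pinch_z) else pinch_z)
E
```

```text
scene {'fx': 475.1102790976829, 'fy': 475.1102790976829, 'cx': 320.59711088897336, 'cy': 200.18698589742948, 'dist': array([0.00392963, 0.        , 0.        , 0.        , 0.        ]), 'xyz': array([1030.04865757, -114.53129991, 1150.57229217]), 'attitude': array([[ 0.0731805 ,  0.86680476, -0.49324855],
       [ 0.99727652, -0.05905174,  0.04418637],
       [ 0.00917378, -0.49513877, -0.86876547]])}
top {'fx': 381.4239020164053, 'fy': 381.4239020164053, 'cx': 321.3561340482434, 'cy': 200.32607527418895, 'dist': array([-0.09201276,  0.        ,  0.        ,  0.        ,  0.        ]), 'xyz': array([ 376.38971068,  -57.06511432, 1211.47783438]), 'attitude': array([[-0.01862156, -0.99824835,  0.05615582],
       [-0.99978278,  0.01911719,  0.00830169],
       [-0.00936069, -0.05598903, -0.9983875 ]])}
0.1 [[-9.61124922e-01  2.76113534e-01 -4.47485069e-04]
 [ 2.76113849e-01  9.61124447e-01 -9.69052628e-04]
 [ 1.62520293e-04 -1.05493746e-03 -9.99999430e-01]] [-0.3262602 -0.411791   0.3420169] 18.700000000000003
```

View pics/top1.png

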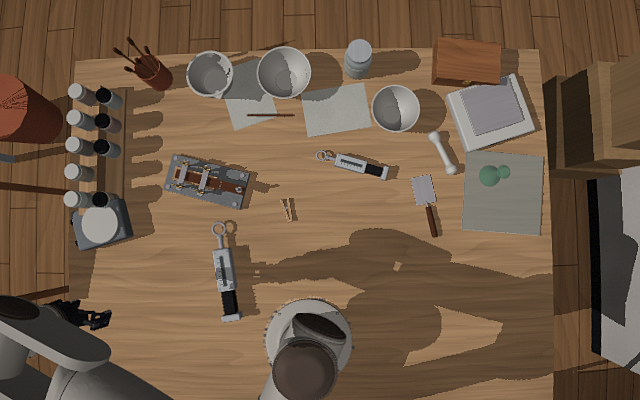

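View pics/scene1.png

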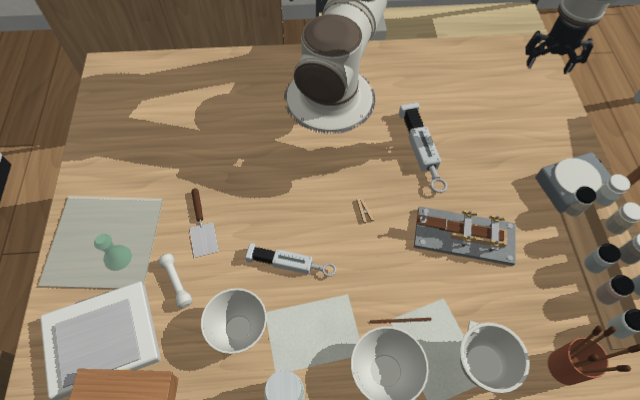

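The smaller gauge in the top view lies from its eye at (323,156) to its end block at (385,172), about 70 px, as 233 mm should. The big look-alike is at (225,270). The board is at (208,181), with the free end and pin on the right near (245,187). I'll enlarge both.

```bash
python3 - <<'E'
import cv2,numpy as np
t=cv2.imread("pics/top1.png");s=cv2.imread("pics/scene1.png")
f=lambda im,x,y,w,h,k:cv2.resize(im[y:y+h,x:x+w],(w*k,h*k),interpolation=cv2.INTER_CUBIC)
a=f(t,300,140,100,50,8);b=f(t,160,145,100,70,8)
cv2.imwrite("pics/c1.png",cv2.resize(np.vstack([a,b]),None,fx=.62,fy=.62))
a=f(s,240,235,100,50,7);b=f(s,410,195,110,80,7)[:, :700]
cv2.imwrite("pics/c1.png",np.hstack([cv2.resize(np.vstack([f(t,300,140,100,50,4),f(t,160,145,100,70,4)]),None,fx=1,fy=1),np.vstack([f(s,240,235,100,50,4),f(s,410,200,100,70,4)])]))
E
```

```text
(no output)
```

View pics/c1.png

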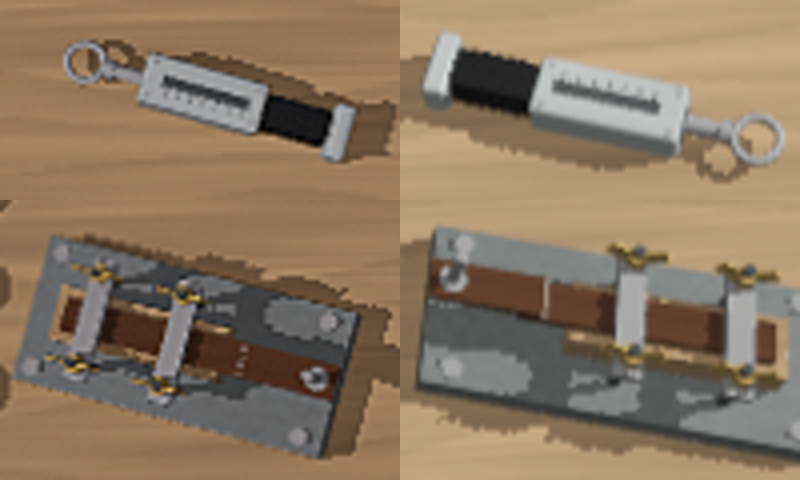

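```bash
cat > h.py <<'E'
import numpy as np,cv2
from bench import *
def ray(m,p):
    K=np.array([[m["fx"],0,m["cx"]],[0,m["fy"],m["cy"]],[0,0,1.]])
    u=cv2.undistortPoints(np.array([[p]],float),K,np.array(m["dist"]))[0,0]
    return np.array(m["xyz"]),np.array(m["attitude"])@[u[0],u[1],1.]
def atz(m,p,z):
    o,d=ray(m,p); return o+d*(z-o[2])/d[2]
def proj(m,P):
    R=np.array(m["attitude"]);K=np.array([[m["fx"],0,m["cx"]],[0,m["fy"],m["cy"]],[0,0,1.]])
    return cv2.projectPoints(np.array(P,float).reshape(-1,3),cv2.Rodrigues(R.T)[0],-R.T@np.array(m["xyz"]),K,np.array(m["dist"]))[0][:,0]
E
python3 - <<'E'
from h import *
np.set_printoptions(precision=1,suppress=True)
T=camera_model("top");S=camera_model("scene")
print("eye",atz(T,(320.9,155.1),19),atz(S,(328.4,269.1),19))
print("waist",atz(T,(373.9,169.6),32),atz(S,(263.1,254.9),32))
c=np.array([atz(T,p,18) for p in[(172.6,153.9),(249.1,173.1),(239.6,208.85),(164.1,190.1)]])
print(c,c.mean(0)); print(np.linalg.norm(np.roll(c,-1,0)-c,axis=1))
d=c[0]-c[1]+c[3]-c[2];print("yaw",np.degrees(np.arctan2(d[1],d[0])))
for z in(52,84):print("pin",atz(T,(160+78.5-.4,145+44.5-.4),z),atz(S,(410+13.5-.4,200+18.5-.4),z))
E
```

```text
eye [586.4 -48.4  19. ] [589.3 -52.   19. ]
waist [ 535.4 -212.7   32. ] [ 544.6 -215.    32. ]
[[602.3 428.8  18. ]
 [534.2 179.9  18. ]
 [421.6 210.9  18. ]
 [486.  455.9  18. ]] [511.  318.9  18. ]
[258.1 116.8 253.4 119.5]
yaw 74.97856083357506
pin [481.  207.5  52. ] [478.2 204.4  52. ]
pin [478.1 200.2  84. ] [494.3 195.1  84. ]
```

Request:
{"method": "jog_arm", "body": {
  "targets": [
    [1.7,-3.5,0,0,0,-4.1,1],
    [1.7,-3.5,0,0,0,-4.1,1],
    [1.7,-3.5,0,0,0,-4.1,1],
    [1.7,-3.5,0,0,0,-4.1,1],
    [1.7,-3.5,0,0,0,-4.1,1]
  ]
}}

```text
time_s: 0.52
position: [243.9, 375.9, 230.9]
ee_rot: [[-0.802, 0.598, -0.0], [0.598, 0.802, -0.0], [-0.0, -0.0, -1.0]]
force: [1.3, -0.2, 0.1]
opening: 85.4
grasp_force: 0.0
```

Request:
{"method": "jog_arm", "body": {
  "targets": [
    [1.7,-3.5,0,0,0,-4.1,1],
    [1.7,-3.5,0,0,0,-4.1,1],
    [1.7,-3.5,0,0,0,-4.1,1],
    [1.7,-3.5,0,0,0,-4.1,1],
    [1.7,-3.5,0,0,0,-4.1,1]
  ]
}}

```text
time_s: 0.93
position: [328.9, 200.9, 231.3]
ee_rot: [[-0.542, 0.841, 0.0], [0.841, 0.542, 0.0], [-0.0, 0.0, -1.0]]
force: [1.0, 1.7, 0.4]
opening: 85.5
grasp_force: 0.0
```

Request:
{"method": "jog_arm", "body": {
  "targets": [
    [1.7,-3.5,0,0,0,-4.1,1],
    [1.7,-3.5,0,0,0,-4.1,1],
    [1.7,-3.5,0,0,0,-4.1,1],
    [1.7,-3.5,0,0,0,-4.1,1],
    [1.7,-3.5,0,0,0,-4.1,1]
  ]
}}

```text
time_s: 1.35
position: [414.0, 25.6, 231.3]
ee_rot: [[-0.212, 0.977, 0.0], [0.977, 0.212, 0.0], [0.0, 0.0, -1.0]]
force: [1.3, 0.3, 0.1]
opening: 85.6
grasp_force: 0.0
```

Request:
{"method": "jog_arm", "body": {
  "targets": [
    [1.7,-3.0,0,0,0,-4.1,1],
    [1.7,-3.0,0,0,0,-4.1,1],
    [1.7,-3.0,0,0,0,-4.1,1],
    [1.7,-3.0,0,0,0,-4.1,1],
    [0,0,0,0,0,0,1]
  ]
}}

```text
time_s: 1.77
position: [483.4, -96.7, 230.2]
ee_rot: [[0.077, 0.997, -0.001], [0.997, -0.077, -0.001], [-0.001, -0.001, -1.0]]
force: [0.3, 0.2, -0.3]
opening: 85.1
grasp_force: 0.0
```

```bash
python3 - <<'E'
from h import *
m=camera_model("wrist");im=snapshot("wrist")
cv2.imwrite("pics/w1.png",im[:,:,::-1]); 
import pickle;pickle.dump(m,open("w1.pkl","wb"))
print(m["xyz"],m["attitude"],m["fx"])
print(proj(m,[[588,-50,16],[540,-213,29],[480,205,84]]))
E
```

```text
[489.74193453 -15.02415269 372.96481331] [[ 0.99706435 -0.07215387 -0.02562239]
 [-0.07656123 -0.9440073  -0.32091836]
 [-0.00103222  0.32193793 -0.94676021]] 312.3720056394645
[[ 411.14398983  115.39262857]
 [ 373.39335617  253.33856261]
 [ 283.9671467  -224.43539242]]
```

View pics/w1.png

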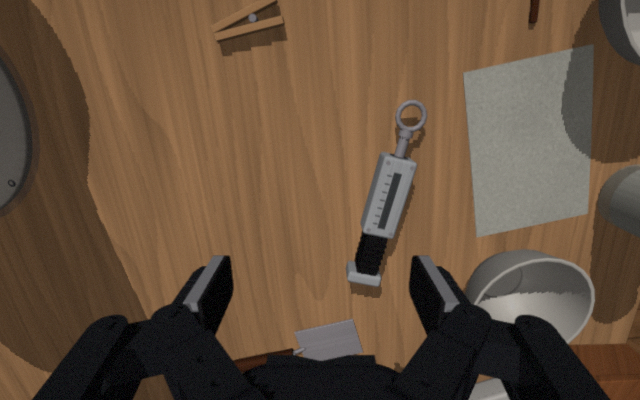

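The wrist view shows the eye at (411,116) and the waist's middle at (371.5,253). That agrees with the triangulation within about 2 px.

```bash
python3 - <<'E'
from h import *;import pickle
m=pickle.load(open("w1.pkl","rb"))
e=atz(m,(411,116),16);w=atz(m,(371.5,253),29);d=e-w
print(e,w,np.hypot(*d[:2]),np.degrees(np.arctan2(d[1],d[0])),get_state()["position"])
E
```

```text
[587.84551733 -50.65396372  16.        ] [ 537.65532779 -212.33649047   29.        ] 169.29351607122453 72.75438588497094 [482.33212568 -94.58126055 230.27364163]
```

```bash
python3 - <<'E'
from h import *;import pickle
m=pickle.load(open("w1.pkl","rb"));T=camera_model("top");S=camera_model("scene")
for z in(80,):print(atz(m,(532,298),z),atz(T,(396,107.5),z),atz(S,(234,321),z), atz(m,(467,300),z),atz(T,(372,107),z),atz(T,(395,131),z))
E
```

```text
[ 713.78349669 -257.02101128   80.        ] [ 717.79950545 -279.41159149   80.        ] [ 722.45560837 -278.42758827   80.        ] [ 637.86382352 -252.47688092   80.        ] [ 720.35826482 -206.41264428   80.        ] [ 645.17889152 -273.65847177   80.        ]
```

Request:
{"method": "jog_arm", "body": {
  "targets": [
    [1.4,-3.0,-1.5,0,0,-3.1,0.6],
    [1.4,-3.0,-2,0,0,-3.1,0.6],
    [1.4,-3.0,-2,0,0,-3.1,0.6],
    [1.4,-3.0,-2,0,0,-3.1,0.6],
    [0,0,0,0,0,0,0.6]
  ]
}}

```text
time_s: 2.23
position: [537.6, -215.1, 151.4]
ee_rot: [[0.286, 0.958, -0.005], [0.958, -0.286, 0.002], [0.0, -0.005, -1.0]]
force: [1.2, 0.9, -0.9]
opening: 50.7
grasp_force: 0.0
```

Request:
{"method": "jog_arm", "body": {
  "targets": [
    [0,0,-3.5,0,0,0,0.6],
    [0,0,-3.5,0,0,0,0.6],
    [0,0,-3.0,0,0,0,0.6],
    [0,0,-2.0,0,0,0,0.6],
    [0,0,0,0,0,0,0.6]
  ]
}}

```text
time_s: 2.65
position: [535.6, -210.3, 32.3]
ee_rot: [[0.28, 0.96, -0.006], [0.96, -0.28, 0.003], [0.002, -0.006, -1.0]]
force: [-0.4, 0.5, -0.9]
opening: 51.1
grasp_force: 0.0
```

```bash
python3 - <<'E'
from h import *;import pickle
m=camera_model("wrist");im=snapshot("wrist")
cv2.imwrite("pics/w2.png",im[:,:,::-1]); s=get_state()
print(s["position"],s["force"],proj(m,[[588,-50.6,16],[538.2,-214.5,29]]))
pickle.dump(m,open("w2.pkl","wb"))
E
```

```text
[ 536.74875407 -210.97546241   34.98318142] [0.35869946 0.3694887  0.91485186] [[ 334.36624562 -125.25111535]
 [ 327.50032892  258.5879408 ]]
```

View pics/w2.png

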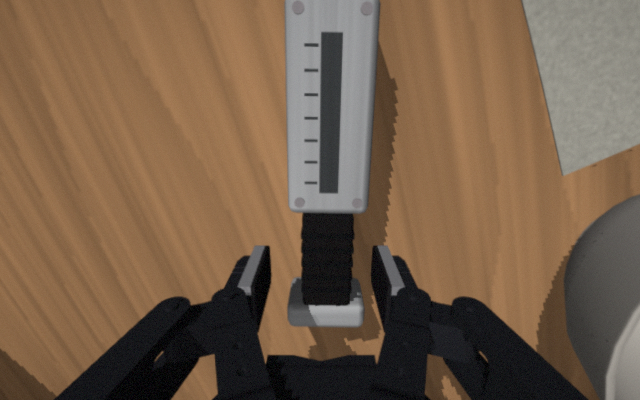

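The wrist view shows the waist centred between the pads, at (327,258) as predicted, so I'll go down and grip.

Request:
{"method": "jog_arm", "body": {
  "targets": [
    [0.1,-0.3,-2.0,0,0,0,0.6],
    [0,0,-1.2,0,0,0,0.6],
    [0,0,0,0,0,0,0.6],
    [0,0,0,0,0,0,0],
    [0,0,0,0,0,0,0]
  ]
}}

```text
time_s: 3.12
position: [539.3, -215.4, 5.6]
ee_rot: [[0.281, 0.96, 0.001], [0.96, -0.281, -0.001], [-0.0, 0.001, -1.0]]
force: [-0.9, -0.0, 0.6]
opening: 27.9
grasp_force: 0.4
```

Request:
{"method": "jog_arm", "body": {
  "targets": [
    [0,0,0,0,0,0,0],
    [0,0,0,0,0,0,0],
    [0,0,0,0,0,0,0],
    [0,0,0,0,0,0,0],
    [0,0,0,0,0,0,0]
  ]
}}

```text
time_s: 3.53
position: [539.4, -215.6, 5.8]
ee_rot: [[0.281, 0.96, 0.002], [0.96, -0.281, -0.001], [-0.0, 0.002, -1.0]]
force: [-0.2, 2.4, 8.6]
opening: 25.2
grasp_force: 60.2
```

Request:
{"method": "jog_arm", "body": {
  "targets": [
    [0,0,1,0,0,0,0],
    [0,0,2.5,0,0,0,0],
    [0,0,3,0,0,0,0],
    [0,0,3,0,0,0,0],
    [0,0,0.5,0,0,0,0]
  ]
}}

```text
time_s: 3.95
position: [540.5, -216.3, 110.5]
ee_rot: [[0.281, 0.96, 0.006], [0.96, -0.281, -0.003], [-0.002, 0.007, -1.0]]
force: [-0.5, -0.5, -1.1]
opening: 24.9
grasp_force: 59.5
```

Request:
{"method": "jog_arm", "body": {
  "targets": [
    [-1,1.5,0,0,0,0.7,0],
    [-2,3.3,0,0,0,1,0],
    [-2,3.3,0,0,0,0,0],
    [-2,3.3,0,0,0,0,0],
    [-2,3.3,0,0,0,0,0]
  ]
}}

```text
time_s: 4.37
position: [447.4, -67.2, 104.5]
ee_rot: [[0.253, 0.967, 0.0], [0.967, -0.253, 0.0], [0.0, 0.0, -1.0]]
force: [0.8, 1.0, -2.5]
opening: 24.6
grasp_force: 59.6
```

Request:
{"method": "jog_arm", "body": {
  "targets": [
    [-2,3.3,0,0,0,0,0],
    [-1,1.5,0,0,0,0,0],
    [0,0,0,0,0,0,0],
    [0,0,0,0,0,0,0],
    [0,0,0,0,0,0,0]
  ]
}}

```text
time_s: 4.78
position: [419.2, -20.8, 104.7]
ee_rot: [[0.252, 0.968, 0.001], [0.968, -0.252, -0.0], [-0.0, 0.001, -1.0]]
force: [0.7, -0.3, -3.5]
opening: 24.6
grasp_force: 59.7
```

```bash
python3 - <<'E'
from h import *;import pickle
m=camera_model("wrist");im=snapshot("wrist")
cv2.imwrite("pics/w3.png",im[:,:,::-1]);t=snapshot("top");sc=snapshot("scene")
cv2.imwrite("pics/top3.png",t[:,:,::-1]);cv2.imwrite("pics/scene3.png",sc[:,:,::-1])
s=get_state();np.set_printoptions(precision=2,suppress=True)
print(s["position"],s["ee_rot"],s["force"],proj(m,[[480,206,52],[480,206,84]]))
pickle.dump(m,open("w3.pkl","wb"))
E
```

```text
[419.13 -21.07 104.25] [[ 0.25  0.97 -0.  ]
 [ 0.97 -0.25  0.  ]
 [-0.   -0.   -1.  ]] [ 0.58 -0.07 -3.29] [[ 323.75 -236.02]
 [ 324.53 -304.43]]
```

View pics/w3.png

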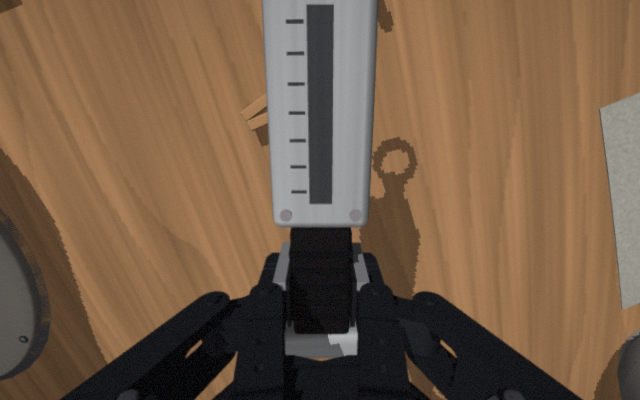

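The wrist view shows the gauge gripped straight; neither the eye nor the pin is in it. I'll use the fixed cameras.

```bash
python3 - <<'E'
import cv2,numpy as np
t=cv2.imread("pics/top3.png");s=cv2.imread("pics/scene3.png")
f=lambda im,x,y,w,h,k:cv2.resize(im[y:y+h,x:x+w],(w*k,h*k),interpolation=cv2.INTER_CUBIC)
cv2.imwrite("pics/c3.png",np.hstack([f(t,225,160,65,75,6),f(s,360,185,65,75,6)]))
from h import *
T=camera_model("top");S=camera_model("scene")
e=np.array([419.1,-21,114.6])+172*np.array([.252,.968,0]);print(e,proj(T,e),proj(S,e))
E
```

```text
[462.444 145.496 114.6  ] [[254.43056947 193.20789788]] [[403.65940291 202.41733262]]
```

View pics/c3.png

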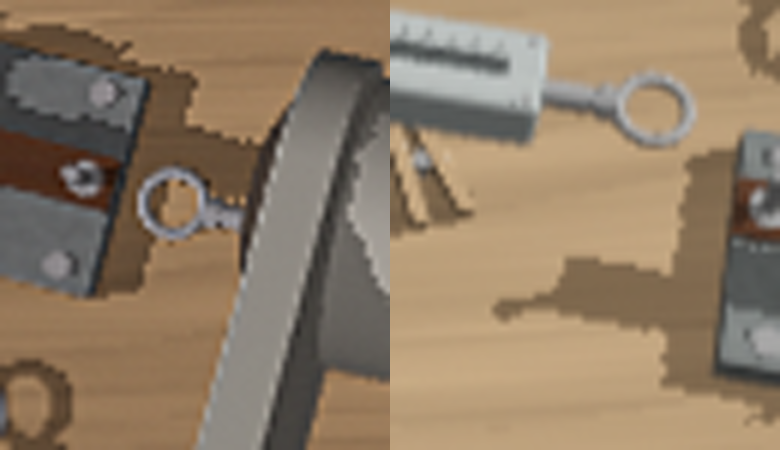

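```bash
python3 - <<'E'
import cv2,numpy as np
from h import *
out=[]
for n in("top","scene"):
    im=cv2.imread(f"pics/{n}3.png");m=camera_model(n)
    b,tp=proj(m,[[481,206,52],[481,206,84]]);print(n,b,tp)
    x,y=np.round(b).astype(int)-[12,12];k=16
    c=cv2.resize(im[y:y+24,x:x+24],None,fx=k,fy=k,interpolation=cv2.INTER_CUBIC)
    d=c.copy();g=lambda p:tuple(np.round((p-[x,y]+.5)*k).astype(int).tolist())
    cv2.line(d,g(b),g(tp),(0,255,0),1);cv2.circle(d,g(tp),3,(0,255,0),-1)
    for z,r in((52,4.5),(84,4.5)):
        a=np.linspace(0,6.28,30);P=np.c_[481+r*np.cos(a),206+r*np.sin(a),a*0+z]
        cv2.polylines(d,[np.array([g(p) for p in proj(m,P)])],True,(255,255,0),1)
    out.append(np.hstack([c,d]));print(x,y)
cv2.imwrite("pics/c4.png",cv2.resize(np.vstack(out),(600,600)))
E
```

```text
top [238.58016379 189.09394901] [236.17068546 188.18068342]
227 177
scene [423.89015433 219.01273891] [426.37603358 213.23034463]
412 207
```

View pics/c4.png

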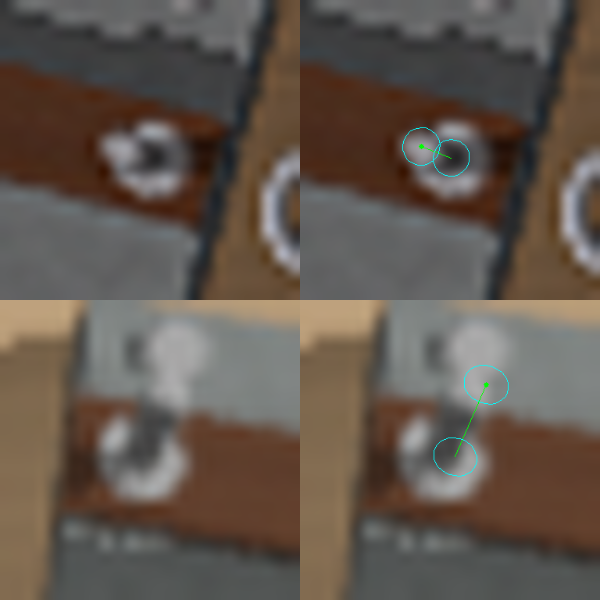

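Measured relative to each other in the same camera, the pin lies (18.7, 58.5) mm from the eye, and both cameras agree within 2 mm. The eye goes over the pin first, then I check and lower.

Request:
{"method": "jog_arm", "body": {
  "targets": [
    [0.47,1.5,0,0,0,0,0],
    [0.5,1.5,0,0,0,0,0],
    [0.5,1.5,0,0,0,0,0],
    [0.4,1.35,0,0,0,0,0],
    [0,0,-1,0,0,0,0]
  ]
}}

```text
time_s: 5.35
position: [439.1, 39.2, 95.3]
ee_rot: [[0.252, 0.968, 0.002], [0.968, -0.252, 0.0], [0.001, 0.002, -1.0]]
force: [0.6, -0.3, -1.5]
opening: 25.1
grasp_force: 59.7
```

Request:
{"method": "jog_arm", "body": {
  "targets": [
    [0,0,-0.5,0,0,0,0],
    [0,0,0,0,0,0,0],
    [0,0,0,0,0,0,0],
    [0,0,0,0,0,0,0]
  ]
}}

```text
time_s: 5.68
position: [437.5, 37.5, 89.3]
ee_rot: [[0.253, 0.967, -0.0], [0.967, -0.253, -0.0], [-0.0, -0.0, -1.0]]
force: [0.4, -0.2, -2.2]
opening: 24.9
grasp_force: 59.6
```

```bash
python3 - <<'E'
import cv2,numpy as np
from h import *
np.set_printoptions(precision=2,suppress=True)
s=get_state();p=s["position"];print(p,s["ee_rot"][:,0],s["force"])
e=p+[0,0,10.3]+172*s["ee_rot"][:,0];print(e);out=[]
for n in("top","scene"):
    im=snapshot(n)[:,:,::-1];m=camera_model(n)
    b=proj(m,[481,206,84])[0];print(n,b,proj(m,e))
    x,y=np.round(b).astype(int)-[15,15];print(x,y)
    out.append(cv2.resize(im[y:y+30,x:x+30],(390,390),interpolation=cv2.INTER_CUBIC))
cv2.imwrite("pics/c5.png",np.hstack(out))
E
```

```text
[437.48  37.49  89.32] [ 0.25  0.97 -0.  ] [ 0.35 -0.24 -2.18]
[481.08 203.87  99.6 ]
top [236.17 188.18] [[235.66 187.67]]
221 173
scene [426.38 213.23] [[426.8  210.39]]
411 198
```

View pics/c5.png

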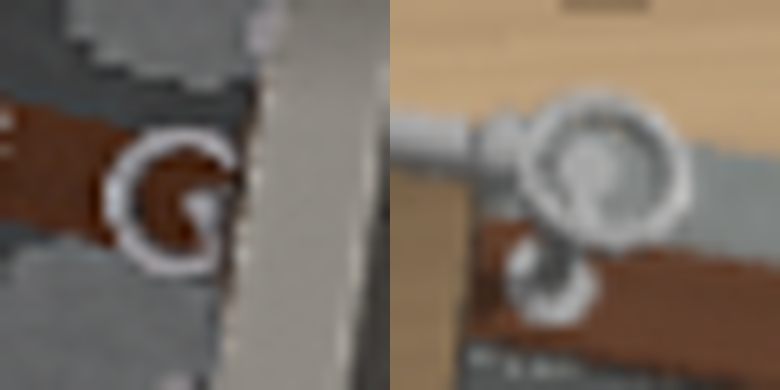

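Top: ring centre (178,200), pin tip near (204,200). Scene: ring centre (606,167), pin tip (583,205). Corrected for height, the ring is about 2 mm too far in +y, within the 7.5 mm play. I'll correct that and lower gently.

Request:
{"method": "jog_arm", "body": {
  "targets": [
    [0,-0.2,-0.5,0,0,0,0],
    [0,0,-0.6,0,0,0,0],
    [0,0,-0.5,0,0,0,0],
    [0,0,0,0,0,0,0]
  ]
}}

```text
time_s: 6.12
position: [436.8, 36.1, 72.0]
ee_rot: [[0.253, 0.968, -0.002], [0.968, -0.253, 0.0], [-0.0, -0.002, -1.0]]
force: [0.3, -0.2, -2.7]
opening: 25.2
grasp_force: 59.6
```

Request:
{"method": "jog_arm", "body": {
  "targets": [
    [0,0,-0.5,0,0,0,0],
    [0,0,-0.5,0,0,0,0],
    [0,0,-0.5,0,0,0,0],
    [0,0,0,0,0,0,0],
    [0,0,0,0,0,0,0]
  ]
}}

```text
time_s: 6.53
position: [437.3, 36.1, 57.9]
ee_rot: [[0.253, 0.968, -0.001], [0.968, -0.253, 0.0], [-0.0, -0.001, -1.0]]
force: [-0.4, -0.1, -2.3]
opening: 25.0
grasp_force: 59.6
```

Request:
{"method": "jog_arm", "body": {
  "targets": [
    [-0.13,-0.48,0,0,0,0,0],
    [-0.26,-0.97,0,0,0,0,0],
    [-0.26,-0.97,0,0,0,0,0],
    [-0.13,-0.48,0,0,0,0,0],
    [0,0,0,0,0,0,0]
  ]
}}

```text
time_s: 6.95
position: [429.5, 6.0, 58.4]
ee_rot: [[0.254, 0.967, 0.0], [0.967, -0.254, 0.0], [0.0, 0.0, -1.0]]
force: [1.8, 6.4, -2.7]
opening: 25.1
grasp_force: 59.7
```

Request:
{"method": "jog_arm", "body": {
  "targets": [
    [-0.26,-0.97,0,0,0,0,0],
    [-0.26,-0.97,0,0,0,0,0],
    [0,0,0,0,0,0,0],
    [0,0,0,0,0,0,0],
    [0,0,0,0,0,0,0]
  ]
}}

```text
time_s: 7.37
position: [424.6, -12.2, 58.4]
ee_rot: [[0.254, 0.967, 0.0], [0.967, -0.254, 0.001], [0.001, 0.0, -1.0]]
force: [2.4, 7.9, -1.7]
opening: 24.5
grasp_force: 59.6
```

```bash
python3 - <<'E'
from h import *
np.set_printoptions(precision=2,suppress=True)
F=[];P=[]
for i in range(5):
    t=snapshot("top");s=get_state();F.append(s["force"]);P.append(s["position"])
print(np.mean(F,0),np.std(F,0),np.mean(P,0),s["ft_torque"])
E
```

```text
[ 2.53  8.52 -2.77] [0.49 0.42 0.28] [424.62 -12.03  58.38] [ 1.24 -0.37 -0.09]
```

Request:
{"method": "jog_arm", "body": {
  "targets": [
    [-0.17,-0.65,0,0,0,0,0],
    [-0.17,-0.65,0,0,0,0,0],
    [-0.16,-0.6,0,0,0,0,0],
    [0,0,0,0,0,0,0],
    [0,0,0,0,0,0,0]
  ]
}}

```text
time_s: 8.03
position: [419.6, -31.0, 58.4]
ee_rot: [[0.254, 0.967, 0.0], [0.967, -0.254, 0.001], [0.002, 0.0, -1.0]]
force: [3.6, 12.8, -2.5]
opening: 24.8
grasp_force: 59.6
```

```bash
python3 - <<'E'
from h import *
np.set_printoptions(precision=2,suppress=True)
F=[];P=[]
for i in range(8):
    t=snapshot("top");s=get_state();F.append(s["force"]);P.append(s["position"])
print(np.mean(F,0),np.std(F,0),np.mean(P,0),s["time_s"])
m=camera_model("wrist");w=snapshot("wrist");sc=snapshot("scene");S=camera_model("scene")
p=np.mean(P,0)
x,y=(proj(S,p+[0,0,10]+s["ee_rot"][:,0]*150)[0]-[40,22]).astype(int);print(x,y)
cv2.imwrite("pics/c6.png",cv2.resize(sc[y:y+45,x:x+80,::-1],None,fx=10,fy=10,interpolation=cv2.INTER_CUBIC))
E
```

```text
[ 3.48 11.37 -2.91] [0.31 0.59 0.52] [419.64 -30.76  58.36] 8.4333
348 188
```

View pics/c6.png

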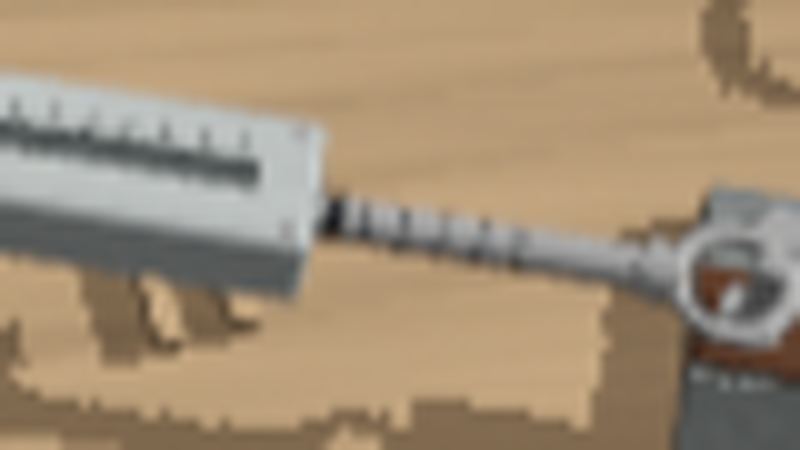

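The scene crop shows the eye around the pin, about (738,290), and the broad band just out at the mouth, about (335,215). The mean pull of about 11.9 N puts the rod out near 60 mm, so I'm handing in.

```bash
python3 -c "
from bench import *
print(job_done())"
```

```text
the job is handed in; nothing more can be done
None
```

I handed the job in with the gauge held level, clear of the bench and in line with the sample. Its eye is over the pin and the band is just out of the mouth: about 11.9 N of pull, rod out roughly 60 mm. The hand-in call returned no verdict.

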